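# Emboss a bookmark blank in the desk press

### The arm

A 6-joint arm with a two-finger parallel gripper is mounted at the origin on the work surface. World frame = base frame: x ahead of the robot, y to its left, z up, the work surface at z = 0. Lengths are in m, angles in rad, forces in N, time in s.
With the tool pointing down it reaches from about 0.4 to 0.925 m from the base axis. Payload 12.5 kg.
Tool frame: the origin (TCP) lies midway between the tips of the shut fingers; the grasp point (between the pads) lies pinch_z behind it (pinch_z is the distance from the TCP to the grasp point, in m); y points along the fingers, z is the direction in which the jaws open and shut, and the axes are right-handed (so a half turn about y gives the same grasp; the last joint's range is limited). The gripper opens to 95 mm and grips with 3 to 60 N. Pads are 20 mm wide; open, the fingers measure 119 mm over their backs; the gripper's body (75 mm by 180 mm) begins 59 mm behind the grasp point.
Start: joints at [1.183, 0.491, 1.559, -0, 1.092, -0.106], TCP at [0.174, 0.6, 0.215] pointing down, gripper open.
Joint ranges: [-3.1, 3.1], [-0.84, 2.19], [0.05, 2.79], [-1.13, 4.28], [0.06, 2.93], [-2.69, 2.69]. Speed limits (rad/s): [2.22, 2.22, 2.79, 3.14, 3.14, 3.14].

### API

Orientations are given as a 3x3 rotation matrix whose columns are the frame's x, y, z axes.
In Python, from workcell import read_state, grab_frame, camera_params, job_done, regions_of, pinch_z gives the robot as it stands. The module is installed in compiled form; this text tells all that it offers.
- The arm moves only by the tool jog_arm, never from a script. Its argument "steps" is one flat list of numbers, 5 for each row, row after row: the closure, from -1 (fully open) to 1 (shut), then the shift along the tool's x, y, z scaled (see below), then the turn about the tool's y scaled (see below). A call has 1 to 8 rows; each row shifts and turns the pose as measured when the row begins, along the tool's axes as they then stand; what a row does not reach is not made up. The controller multiplies each number of a shift by 20 cm and each number of a turn by 2 rad. A row lasts 1/8 s, in which the tool goes at most 62.5 mm and 10.7 degrees, less where a joint would pass 70% of its speed; a pose out of reach is approached as far as the arm can. A call with a number of a shift or a turn outside -1 to 1 is refused whole. A call with a gripper value outside its range is refused whole. The fingers move at their own pace and stop on an object; "force" is the grip in N (left out, the last holds). Time passes only in rows, so rows that do not move let the fingers close. It gives the time, the measured TCP pose, the force and the opening at its end, in the units of the state.
- read_state(): the state, without advancing time (a new reading comes with each control period).
- grab_frame(name): name is "scene" or "top"; returns the picture (480x640x3 uint8, red, green, blue); there is no depth.
- camera_params(name): a dict with "fx", "fy", "cx", "cy" (pixels), "k1" (the pictures are not rectified: a ray, as slopes to the right and down, at radius r is drawn at 1 + k1 r^2 times it, then the intrinsics apply), "pose" (4x4, takes a point from camera to world coordinates). Camera axes: x right, y up, looking along -z (the intrinsics and any distortion apply to the point x, -y, -z); pixel columns grow to the right and rows downward; lengths in m; the calibration is good to about 2 mm. A picture is of the moment at which its call begins. camera_params takes no time and is no camera call.
- job_done(): hands the job in, once; it reports no verdict.
Trained networks look in the newest picture that a camera, given by its name, has taken for a name from the list of things; names that differ only in an ending like _2 or _b are one class to them, and where a whole thing is asked for, a point or a joint stands for the part that bears it (a point fixed in the world has none). Each returns a list of dicts, best first, with "conf" (0 to 1); they miss things now and then, are a little off and sometimes report something else, mostly with a low value. They report only what shows in the picture. A call takes as long as a camera call. They do not tell look-alikes from the thing itself.
- regions_of(camera, target): "mask" (480x640 bool, what is visible of it) and "centre" ([column, row] in pixels, amid what is visible of it).
The state is a dict: "t": time; "joint_positions": joint angles; "joint_vel": joint speeds; "joint_torque": joint torques, N m; "eef_pos": TCP position; "ee_rot": TCP orientation; "contact_force": force on the tool from outside, world axes, zero at the start; "wrist_torque": the same for the moment, N m; "opening": finger opening in m.
Only numpy, scipy, OpenCV 4.12 (cv2) and the standard library are available. Lean on these libraries where they do the work, as an engineer would, in place of code of your own. Each camera call takes 0.05 s, during which the arm holds its last target.

### The job

An aluminium bookmark blank lies part way into the desk embossing press: push it gently along its channel until its front end is fully home against the back stop. Then press the plunger down through its soft first stop to the firm second stop, hold it there for about a second without straining it, and let it come all the way up again. Leave the blank home in the press and the other things on the desk where they are.

Things in the scene. Friction and masses are not known exactly. Their poses are not given: they have to be found in the camera images.
- press: Dark steel C-frame embossing press, fixed to the desk. Origin: on the desk, straight below the plunger axis; x from the open front (where the blank goes in, roughly towards the robot) to the column at the back; z up. Base x -90 to 100, y +-50, 22 high. Head x -30 to 100, y +-28, z 90 to 135 mm. Column from x = 48. A brass die, 24 mm wide, hangs under the head on the plunger axis.
- blank: The blank: plain aluminium bar 140 x 30 x 4 mm, 45 g, in the bed's channel, 15 to 40 mm short of home. Origin: centre of its underside; x along it, front end (to the back stop) at +70, rear end at -70 mm. The rear end juts out beyond bed and base, only the desk 40 mm below it: push it there with shut fingers reaching below its underside. It stays where left. Over 25 N of push is not gentle.
- stop (a point): Foot of the back stop's face, a 16 mm high steel block closing the channel: press frame x = 30, y = 0, z = 40 mm. The steel bed on the base has its top at z = 40 mm, x -100 to 42 mm; its channel, 33 mm wide, runs along x between rails 5 mm high, x -87 to 30 mm.
- home (a point): Where the blank's origin lies when the blank is home (front end touching the back stop): press frame x = -40, y = 0, z = 40 mm. Axes as the press.
- cap_top (a point): Centre of the flat top of the plunger's round black cap (52 mm wide, flat part 44 mm), 180 mm above the desk when up; moves with the plunger. The second stop is properly reached with 16 to 25 N on the cap: keep it there while holding. Over 30 N strains the press, and so does running into the stop fast: about 10 mm/s is gentle.
- plunger (a joint): Depth pressed, m: 0 up, grows downward, springs back. Force on the cap: soft travel, 2 to 4 N, for 6 to 20 mm until the die meets the blank (first stop; its depth is set inside, differs each time, is not measured); a step of about 3.5 N; 4 mm of stiffer travel, 1.6 N per mm, up to 12.5 to 14 N; then the firm second stop: hardly any more travel, force climbs steeply. End of range 0.030.
- spare: A second, identical blank (140 x 30 x 4 mm) lying on the desk on the press's +y side; not needed. Origin: centre of its underside, x along its length.
- eraser: White eraser 45 x 20 x 12 mm lying on the desk on the press's -y side. Origin: centre of its underside. Leave alone.
- punch: Steel two-hole punch, 115 x 100 mm, 75 mm high, at the robot's left. Origin: centre of its underside. Leave alone.
- bamboo_box: Round lidded bamboo box, 94 mm across, 92 mm high, at the robot's right. Origin: centre of its underside. Leave alone.
- tumbler: Glass tumbler 76 mm across, 95 mm high, with pencils up to 175 mm high, at the robot's right. Origin: centre of its underside. Leave alone.
Mind the look-alikes: they are no part of the job. What is shaped like the blank but blue or turquoise is not meant.

How it is judged:
By the outcome, as a careful person would: the job done as asked, in the order asked, and still so for the second after the job is handed in, with the robot touching nothing.
It also fails if it takes over 51 s, if anything falls off the work surface, if the arm or the gripper's body presses on something with over 40 N, if the wrist force passes 120 N, or if a joint passes its speed limit or range.

## Working session

There is one attempt and no reset: what is moved stays moved. The work goes in short steps, Python scripts to look and compute and a tool call to move; the robot and the scene stay as the last step left them, time stands still between calls to the robot, and variables do not carry over. Pictures are saved under pics/ and viewed, and the job is handed in when it is done.

Besides the shell and the picture viewer there is one more tool, called by a JSON object that holds its "method" and its "body", one argument or row to a line. jog_arm: Moves the arm, as the interface text tells. Shifts and turns lie within -1 to 1; 1 stands for 20 cm of shift or 2 rad of turn. Its arguments: {"type":"object","properties":{"steps":{"type":"array"},"force":{"type":"number"}},"required":["steps"]}

```bash
mkdir -p pics
python3 - <<'E'
from workcell import *
import cv2,numpy as np
s=read_state()
for k,v in s.items(): print(k,np.round(v,4).tolist())
print(pinch_z)
for c in("scene","top"):
    f=grab_frame(c); cv2.imwrite(f"pics/{c}0.png",f[:,:,::-1]); print(c,camera_params(c))
    for t in("press","blank","cap_top","eraser"):
        for r in regions_of(c,t)[:4]: print(c,t,round(r["conf"],2),np.round(r["centre"],1),r["mask"].sum())
print(read_state()["t"])
E
```

```text
t 0.0
joint_positions [1.1834, 0.4916, 1.5595, 0.0, 1.0917, -0.1056]
joint_vel [-0.0001, -0.0002, 0.0005, -0.0014, -0.0002, -0.0011]
joint_torque [0.0009, -61.2642, -25.8175, 0.0692, 0.0483, -0.0001]
eef_pos [0.1737, 0.6001, 0.2141]
ee_rot [[0.9606, -0.0004, 0.2781], [-0.2781, -0.001, 0.9606], [-0.0001, -1.0, -0.0011]]
contact_force [0.3031, -0.1009, 0.4747]
wrist_torque [-0.0022, 0.0398, 0.0178]
opening 0.0951
0.0188
scene {'fx': 508.6442157277033, 'fy': 508.6442157277033, 'cx': 330.22765081804636, 'cy': 240.67575092461777, 'k1': -0.008548356745371705, 'pose': array([[ 0.65193301, -0.54735454,  0.52477267,  1.11720707],
       [ 0.75827385,  0.46873741, -0.45310707, -0.45277473],
       [ 0.00202963,  0.69331685,  0.72063002,  0.85736254],
       [ 0.        ,  0.        ,  0.        ,  1.        ]])}
scene press 0.83 [357.8 292.5] 4849
scene blank 0.97 [236.4 285.6] 703
scene blank 0.8 [314.1 270.2] 676
scene blank 0.57 [298.1 233.6] 574
scene blank 0.52 [302.8 328.9] 193
scene eraser 0.64 [301.8 326.6] 237
top {'fx': 539.5393152412794, 'fy': 539.5393152412794, 'cx': 313.56585961432893, 'cy': 235.78614963391314, 'k1': -0.05872683912991363, 'pose': array([[ 3.33945415e-04,  9.81703276e-01, -1.90416824e-01,
         3.38738930e-01],
       [-9.99941044e-01,  2.39449361e-03,  1.05912726e-02,
         1.84502504e-02],
       [ 1.08534389e-02,  1.90402061e-01,  9.81646198e-01,
         1.28333405e+00],
       [ 0.00000000e+00,  0.00000000e+00,  0.00000000e+00,
         1.00000000e+00]])}
top press 0.68 [316.7 190.3] 2836
top blank 0.75 [416.4 226.8] 693
top blank 0.72 [329.8 236.8] 741
top blank 0.72 [295.2 302. ] 798
top blank 0.65 [379.  286.7] 794
top cap_top 0.65 [322.  192.1] 415
top eraser 0.48 [368.2 210.4] 148
0.5
```

View pics/scene0.png

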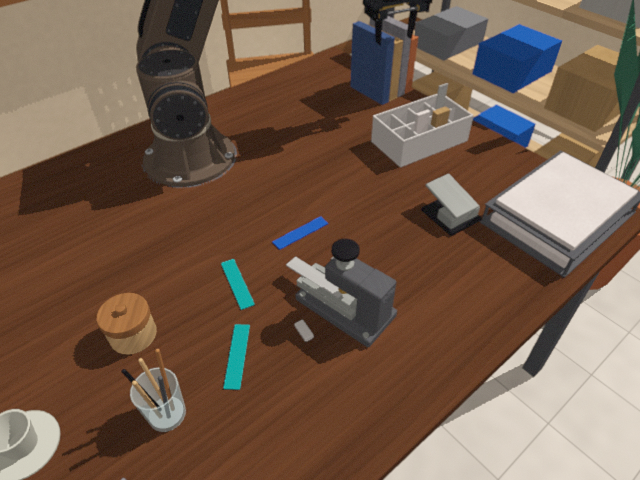

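View pics/top0.png

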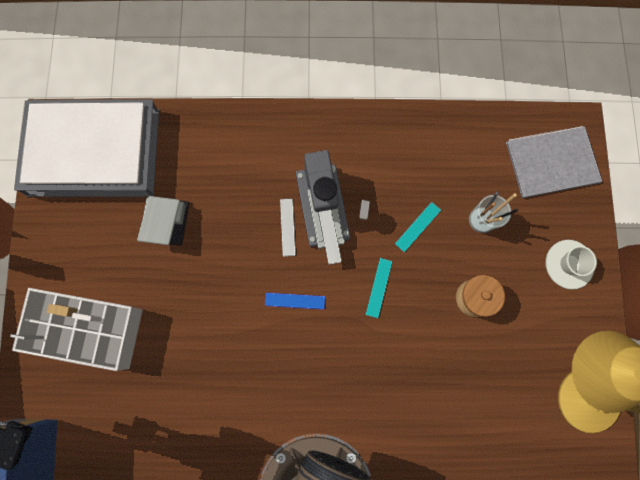

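Run:
```python
import cv2
a=cv2.imread("pics/scene0.png")[220:360,220:440]; b=cv2.imread("pics/top0.png")[150:330,240:460]
cv2.imwrite("pics/c1.png",cv2.resize(a,None,fx=3.6,fy=3.6,interpolation=2)); cv2.imwrite("pics/c2.png",cv2.resize(b,None,fx=3.3,fy=3.3,interpolation=2))
```

```text
(no output)
```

View pics/c1.png

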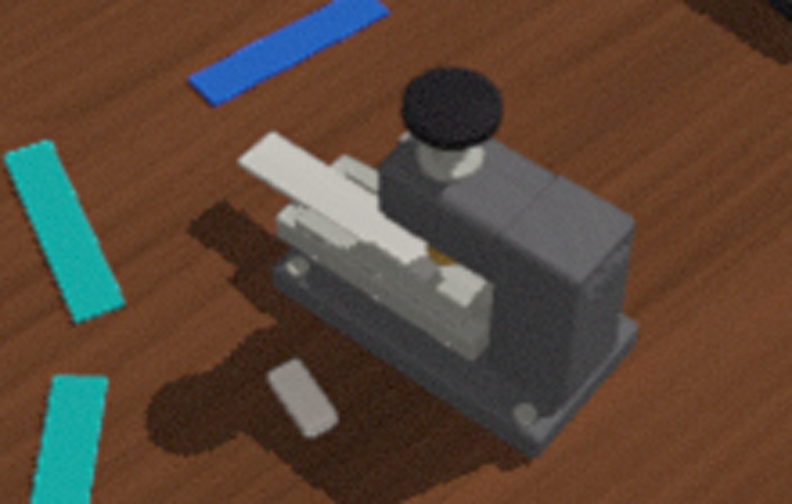

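View pics/c2.png

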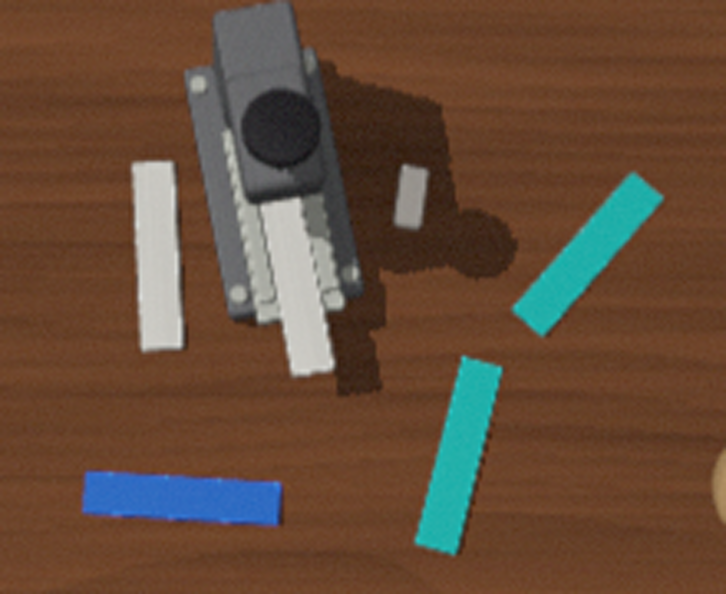

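Look-alikes: the bar in the channel (top 330,237; scene 318,272) is the blank. The white bar at top (288,227) is the spare. The turquoise bars (416,227; 379,287) and the blue bar (295,301) are decoys. I choose the bar in the channel, and both crops confirm it, with its rear end jutting out at top (335,263). Next I fit the press pose.

```bash
cat > h.py <<'E'
from workcell import *
import cv2,numpy as np
from scipy.optimize import least_squares
def proj(c,P):
    p=camera_params(c);T=np.linalg.inv(p["pose"]);q=np.atleast_2d(P)@T[:3,:3].T+T[:3,3]
    u=np.c_[q[:,0]/-q[:,2],-q[:,1]/-q[:,2]];r2=(u**2).sum(1,keepdims=True);u=u*(1+p["k1"]*r2)
    return u*[p["fx"],p["fy"]]+[p["cx"],p["cy"]]
def W(th,P):
    c,s=np.cos(th[2]),np.sin(th[2]);P=np.atleast_2d(P).astype(float)/1000
    return np.c_[th[0]+c*P[:,0]-s*P[:,1],th[1]+s*P[:,0]+c*P[:,1],P[:,2]]
E
cat > fit.py <<'E'
from h import *
t=lambda x,y:(240+x/3.3,150+y/3.3)
s=lambda x,y:(220+x/3.6,220+y/3.6)
obs=[("top",t(232,316),(-90,50,22)),("top",t(360,289),(-90,-50,22)),("top",t(187,72),(100,50,22)),
("top",t(214,12),(100,28,135)),("top",t(288,1),(100,-28,135)),("top",t(282,126),(0,0,180)),
("scene",s(533,452),(100,-50,11)),("scene",s(633,222),(100,28,135)),("scene",s(575,274),(100,-28,135)),("scene",s(276,270),(-90,-50,22)),
("scene",s(452,99),(0,0,180))]
# blank: last param rear x offset
ob2=[("top",t(292,376),(0,15,44)),("top",t(334,370),(0,-15,44)),("scene",s(274,131),(0,15,44)),("scene",s(238,161),(0,-15,44))]
def f(v):
    r=[(proj(c,W(v[:3],P))[0]-o) for c,o,P in obs]
    r+=[(proj(c,W(v[:3],(v[3]*1000,P[1]+v[4]*1000,P[2])))[0]-o) for c,o,P in ob2]
    return np.concatenate(r)
o=least_squares(f,[.45,0,.1,-.135,0],loss="soft_l1",x_scale=[.01,.01,.1,.01,.01])
print(o.x,o.cost); print(f(o.x).reshape(-1,2).round(1).tolist())
np.save("pose.npy",o.x)
for c in("scene","top"):
    im=cv2.imread(f"pics/{c}0.png");k=4;
    cen=proj(c,W(o.x,(0,0,60)))[0];x0,y0=int(cen[0])-95,int(cen[1])-75
    im=cv2.resize(im[y0:y0+150,x0:x0+190],None,fx=k,fy=k)
    def box(a,b,c_,d,e,g,col):
        for z in(e,g):
            q=proj(c,W(o.x,[(a,c_,z),(b,c_,z),(b,d,z),(a,d,z)]));cv2.polylines(im,[((q-[x0,y0]+.5)*k).astype(int)],True,col,1)
    box(-90,100,-50,50,0,22,(0,255,0));box(-30,100,-28,28,90,135,(0,255,255));box(o.x[3]*1000,o.x[3]*1000+140,-15,15,40,44,(0,0,255))
    a=np.linspace(0,6.28,40);q=proj(c,W(o.x,np.c_[26*np.cos(a),26*np.sin(a),a*0+180]));cv2.polylines(im,[((q-[x0,y0]+.5)*k).astype(int)],True,(255,0,255),1)
    cv2.imwrite(f"pics/fit_{c}.png",im)
E
python3 fit.py
```

```text
[ 6.55278632e-01 -1.81021492e-02  1.85578501e-01 -1.42509698e-01
  6.21012988e-04] 11.397467603832958
[[-0.8, 0.7], [1.7, 1.3], [-1.4, -0.8], [-1.0, 0.1], [1.1, -0.9], [-0.3, 0.2], [0.4, 0.8], [1.3, -0.8], [-0.1, 3.9], [-2.5, -1.2], [-0.5, 0.3], [-0.2, 0.2], [-0.2, -0.3], [-0.6, 0.2], [0.1, 0.0]]
```

View pics/fit_scene.png

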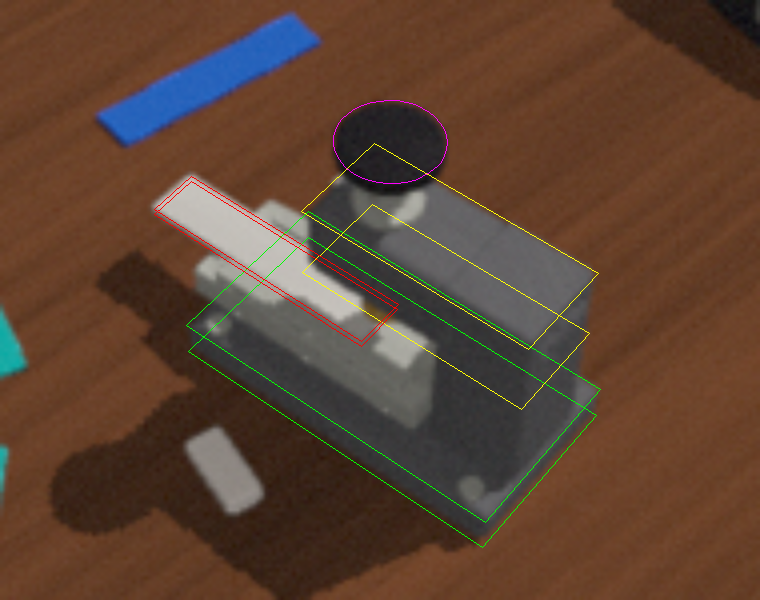

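View pics/fit_top.png

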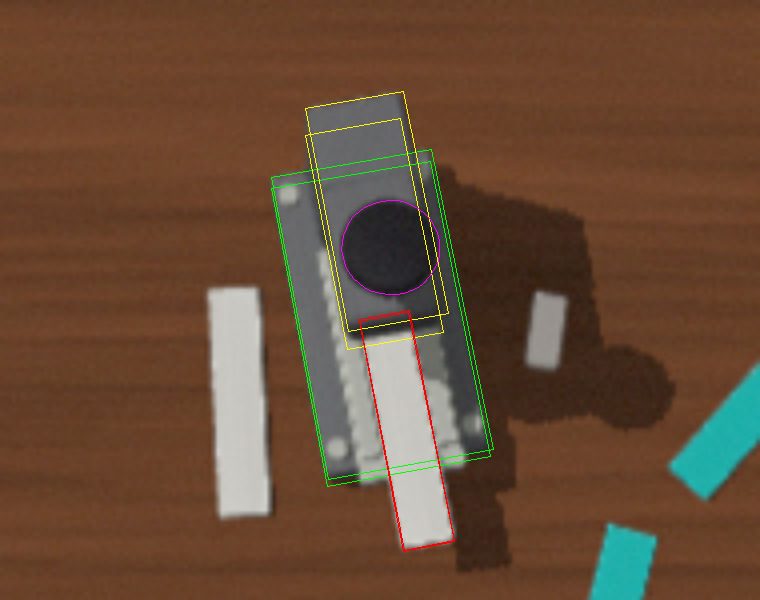

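{"method": "jog_arm", "body": {
  "steps": [1,0,0,0,-0.078,1,0,0,0,-0.078,1,0,0,0,-0.078,1,0,0,0,0],
  "force": 20
}}

```text
t: 1.0
eef_pos: [0.1738, 0.6003, 0.2147]
ee_rot: [[0.98, 0.0, -0.197], [0.197, 0.0, 0.98], [0.0, -1.0, 0.0]]
contact_force: [0.2, -0.3, 0.1]
opening: 0.0605
```

```bash
cat > go.py <<'E'
import sys
from h import *
v=np.load("pose.npy");s=read_state()
R=np.array(s["ee_rot"]);p=np.array(s["eef_pos"])
tgt=W(v,[float(a) for a in sys.argv[1:4]])[0] if len(sys.argv)>3 else p
d=R.T@(tgt-p);c,sn=np.cos(v[2]),np.sin(v[2])
q=p-[v[0],v[1],0];q=[(c*q[0]+sn*q[1])*1e3,(-sn*q[0]+c*q[1])*1e3,p[2]*1e3]
F=np.array(s["contact_force"])
print("t",round(s["t"],2),"press-frame mm",np.round(q,1),"dtool units",np.round(d/.2,4),"turn units",round(-(v[2]-np.arctan2(R[1,0],R[0,0]))/2,4),"F press",np.round([c*F[0]+sn*F[1],-sn*F[0]+c*F[1],F[2]],2),"tilt",np.round(R[2],3),"op",round(s["opening"],3))
E
python3 go.py -185 0 200
```

```text
t 1.0 press-frame mm [-359.1  696.7  214.7] dtool units [ 0.8248  0.0732 -3.4945] turn units 0.0066 F press [ 0.09 -0.34  0.11] tilt [ 0. -1.  0.] op 0.061
```

{"method": "jog_arm", "body": {
  "steps": [1,0.06,0,-0.29,0.007,1,0.07,0,-0.29,0,1,0.07,0,-0.29,0,1,0.07,0,-0.29,0,1,0.07,0,-0.29,0,1,0.07,0,-0.29,0,1,0.07,0,-0.29,0,1,0.07,0,-0.29,0]
}}

```text
t: 2.0
eef_pos: [0.3657, 0.1525, 0.2147]
ee_rot: [[0.988, 0.005, -0.156], [0.156, 0.003, 0.988], [0.005, -1.0, 0.002]]
contact_force: [0.9, 1.1, -0.0]
opening: 0.0005
```

```bash
python3 go.py -185 0 200
```

```text
t 2.0 press-frame mm [-253.1  221.1  214.7] dtool units [ 0.3719  0.0731 -1.0954] turn units -0.0144 F press [ 1.14  0.95 -0.02] tilt [ 0.005 -1.     0.002] op 0.001
```

{"method": "jog_arm", "body": {
  "steps": [1,0.1,0,-0.28,-0.007,1,0.1,0,-0.28,0,1,0.1,0,-0.28,0,1,0.08,0.04,-0.22,0,1,0,0,0,0]
}}

```text
t: 2.62
eef_pos: [0.4788, -0.0555, 0.2078]
ee_rot: [[0.99, 0.009, -0.144], [0.144, 0.002, 0.99], [0.009, -1.0, 0.001]]
contact_force: [-0.6, 0.4, 0.7]
opening: 0.0005
```

```bash
python3 go.py -175 0 24
```

```text
t 2.62 press-frame mm [-180.4   -4.2  207.8] dtool units [0.0176 0.9191 0.0209] turn units -0.0205 F press [-0.53  0.48  0.65] tilt [ 0.009 -1.     0.001] op 0.0
```

{"method": "jog_arm", "body": {
  "steps": [1,0,0.22,0.02,-0.02,1,0,0.25,0,0,1,0,0.25,0,0,1,0,0.1,0,0,1,0,0,0,0,1,0,0,0,0]
}}

```text
t: 3.38
eef_pos: [0.4799, -0.0482, 0.0423]
ee_rot: [[0.985, 0.013, -0.169], [0.169, 0.002, 0.986], [0.014, -1.0, -0.0]]
contact_force: [-1.1, -0.1, -0.3]
opening: 0.0009
```

```bash
python3 go.py -165 0 26
python3 - <<'E'
from h import *
for c in("scene","top"):
    f=grab_frame(c)[:,:,::-1]; f=f[200:350,210:400] if c=="scene" else f[170:320,250:440]
    cv2.imwrite(f"pics/a_{c}.png",cv2.resize(f,None,fx=4,fy=4))
E
```

```text
t 3.38 press-frame mm [-177.9    2.8   42.3] dtool units [ 0.0638  0.0822 -0.0129] turn units -0.0077 F press [-1.12  0.1  -0.33] tilt [ 0.014 -1.    -0.   ] op 0.001
```

View pics/a_scene.png

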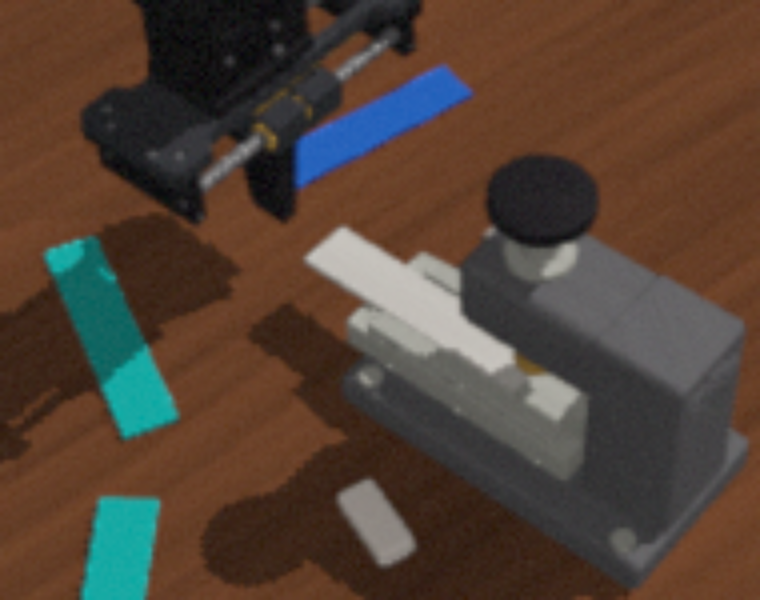

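View pics/a_top.png

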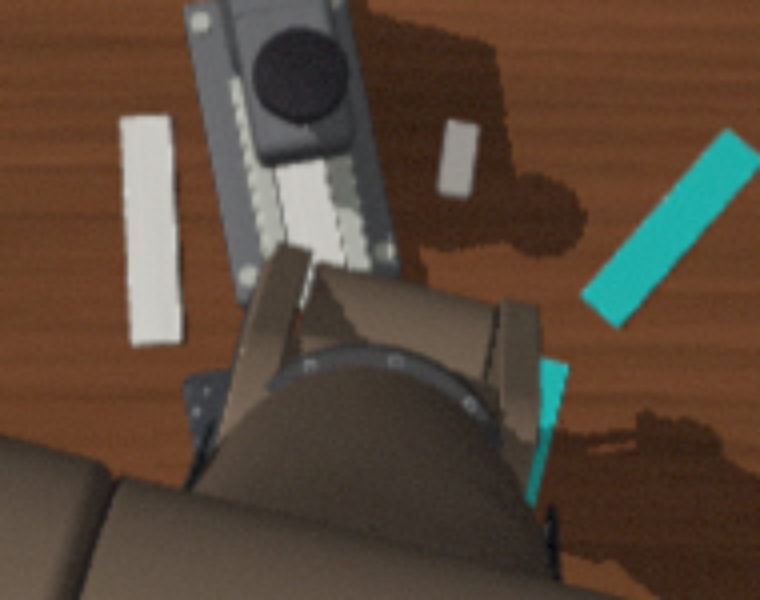

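{"method": "jog_arm", "body": {
  "steps": [1,0.02,0.08,-0.012,-0.008,1,0.03,0.02,0,0,1,0.03,0,0,0,1,0,0,0,0]
}}

```text
t: 3.98
eef_pos: [0.4987, -0.048, 0.0227]
ee_rot: [[0.982, 0.017, -0.186], [0.186, 0.001, 0.983], [0.017, -1.0, -0.002]]
contact_force: [0.4, -0.3, -0.1]
opening: 0.0001
```

```bash
python3 go.py -120 0 26
```

```text
t 3.98 press-frame mm [-159.4   -0.5   22.7] dtool units [ 0.1973 -0.013   0.0022] turn units 0.0007 F press [ 0.29 -0.41 -0.11] tilt [ 0.017 -1.    -0.002] op 0.0
```

{"method": "jog_arm", "body": {
  "steps": [1,0.02,0,0,0,1,0.02,0,0,0,1,0.02,0,0,0,1,0.02,0,0,0,1,0.02,0,0,0]
}}

```text
t: 4.6
eef_pos: [0.5194, -0.044, 0.0234]
ee_rot: [[0.982, 0.017, -0.186], [0.186, 0.001, 0.983], [0.017, -1.0, -0.002]]
contact_force: [-0.3, 0.2, -0.2]
opening: 0.0007
```

```bash
python3 go.py -120 0 26
```

```text
t 4.6 press-frame mm [-138.3   -0.4   23.4] dtool units [ 0.0917 -0.0114  0.0019] turn units 0.0006 F press [-0.29  0.25 -0.15] tilt [ 0.017 -1.    -0.002] op 0.001
```

{"method": "jog_arm", "body": {
  "steps": [1,0.02,0,0,0,1,0.02,0,0,0,1,0.012,0,0,0,1,0.008,0,0,0]
}}

```text
t: 5.1
eef_pos: [0.5322, -0.0416, 0.0236]
ee_rot: [[0.982, 0.017, -0.186], [0.186, 0.001, 0.983], [0.017, -1.0, -0.002]]
contact_force: [-0.2, 1.0, 0.7]
opening: 0.0002
```

```bash
python3 go.py -120 0 26
python3 - <<'E'
from h import *
for c in("scene",):
    f=grab_frame(c)[:,:,::-1]; f=f[200:350,210:400] if c=="scene" else f[170:320,250:440]
    cv2.imwrite(f"pics/b_{c}.png",cv2.resize(f,None,fx=4,fy=4))
E
```

```text
t 5.1 press-frame mm [-125.3   -0.4   23.6] dtool units [ 0.0269 -0.0117  0.0017] turn units 0.0007 F press [-0.02  1.03  0.7 ] tilt [ 0.017 -1.    -0.002] op 0.0
```

View pics/b_scene.png

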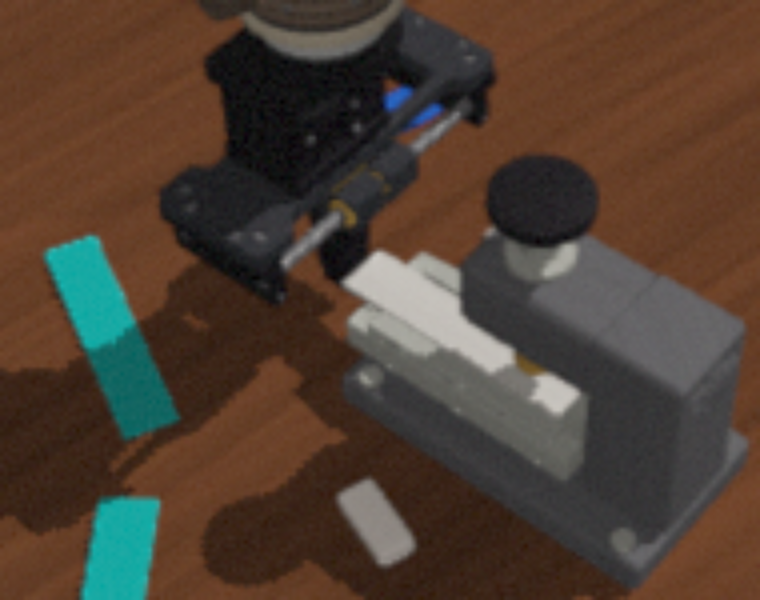

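The blank moves with the finger; its rear end has gone from (325,245) to (365,270) in the crop. I'll creep the rest.

{"method": "jog_arm", "body": {
  "steps": [1,0.006,0,0,0,1,0.006,0,0,0]
}}

```text
t: 5.4
eef_pos: [0.5346, -0.0411, 0.0236]
ee_rot: [[0.982, 0.017, -0.186], [0.186, 0.001, 0.983], [0.017, -1.0, -0.002]]
contact_force: [-0.5, 0.8, 1.4]
opening: 0.0003
```

{"method": "jog_arm", "body": {
  "steps": [1,0.006,0,0,0,1,0.006,0,0,0]
}}

```text
t: 5.65
eef_pos: [0.5371, -0.0407, 0.0237]
ee_rot: [[0.982, 0.017, -0.186], [0.186, 0.001, 0.983], [0.017, -1.0, -0.002]]
contact_force: [-0.2, -0.8, -0.2]
opening: 0.0006
```

{"method": "jog_arm", "body": {
  "steps": [1,0.005,0,0,0]
}}

```text
t: 5.78
eef_pos: [0.5382, -0.0405, 0.0237]
ee_rot: [[0.982, 0.017, -0.186], [0.186, 0.001, 0.983], [0.017, -1.0, -0.002]]
contact_force: [0.2, -0.5, -0.0]
opening: 0.0007
```

{"method": "jog_arm", "body": {
  "steps": [1,0.005,0,0,0]
}}

```text
t: 5.9
eef_pos: [0.5384, -0.0403, 0.0236]
ee_rot: [[0.982, 0.015, -0.186], [0.186, 0.001, 0.983], [0.015, -1.0, -0.002]]
contact_force: [-6.7, -3.8, 5.2]
opening: 0.0002
```

{"method": "jog_arm", "body": {
  "steps": [1,0.003,0,0,0]
}}

```text
t: 6.02
eef_pos: [0.5383, -0.0403, 0.0236]
ee_rot: [[0.982, 0.014, -0.186], [0.186, 0.001, 0.983], [0.014, -1.0, -0.001]]
contact_force: [-3.8, -2.7, 3.5]
opening: 0.0001
```

```bash
python3 go.py -120 0 26
```

```text
t 6.03 press-frame mm [-119.1   -0.2   23.6] dtool units [-0.0045 -0.0119  0.0011] turn units 0.0008 F press [-4.24 -1.95  3.48] tilt [ 0.014 -1.    -0.001] op 0.0
```

{"method": "jog_arm", "body": {
  "steps": [1,0.007,0,0,0]
}}

```text
t: 6.15
eef_pos: [0.5383, -0.0402, 0.0236]
ee_rot: [[0.982, 0.01, -0.186], [0.186, 0.001, 0.983], [0.011, -1.0, -0.001]]
contact_force: [-9.0, -5.3, 7.1]
opening: 0.0003
```

```bash
python3 go.py -120 0 26
```

```text
t 6.15 press-frame mm [-119.    -0.2   23.6] dtool units [-0.0046 -0.012   0.0008] turn units 0.0008 F press [-9.84 -3.59  7.05] tilt [ 0.011 -1.    -0.001] op 0.0
```

Firm contact where home was predicted, with no further travel at about 10 N. I'll back off and look.

{"method": "jog_arm", "body": {
  "steps": [1,-0.02,0,0,0,1,-0.1,0,0,0,1,-0.15,-0.05,0,0,1,-0.05,-0.3,0,0,1,0,-0.3,0,0,1,0,-0.3,0,0,1,0,-0.1,0,0,1,0,0,0,0]
}}

```text
t: 7.15
eef_pos: [0.471, -0.0527, 0.2391]
ee_rot: [[0.982, 0.014, -0.186], [0.186, 0.001, 0.983], [0.014, -1.0, -0.002]]
contact_force: [0.5, -0.0, -0.5]
opening: 0.0004
```

```bash
python3 go.py -4 0 200
python3 - <<'E'
from h import *
v=np.load("pose.npy")
for c in("scene","top"):
    f=grab_frame(c)[:,:,::-1]; x0,y0=(210,200) if c=="scene" else (250,150)
    im=cv2.resize(f[y0:y0+150,x0:x0+190],None,fx=4,fy=4)
    q=proj(c,W(v,[(-110,15,44),(-110,-15,44),(30,-15,44),(30,15,44)]))
    cv2.polylines(im,[((q-[x0,y0]+.5)*4).astype(int)],True,(0,0,255),1)
    cv2.imwrite(f"pics/d_{c}.png",im)
E
```

```text
t 7.15 press-frame mm [-1.875e+02 -1.000e-01  2.391e+02] dtool units [ 9.144e-01  2.087e-01 -6.000e-04] turn units 0.0006 F press [ 0.53 -0.14 -0.47] tilt [ 0.014 -1.    -0.002] op 0.0
```

View pics/d_scene.png

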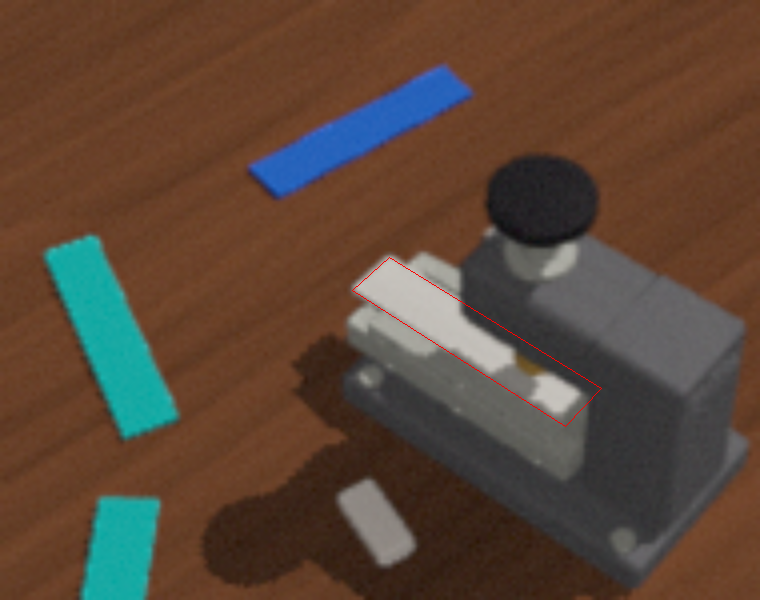

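View pics/d_top.png

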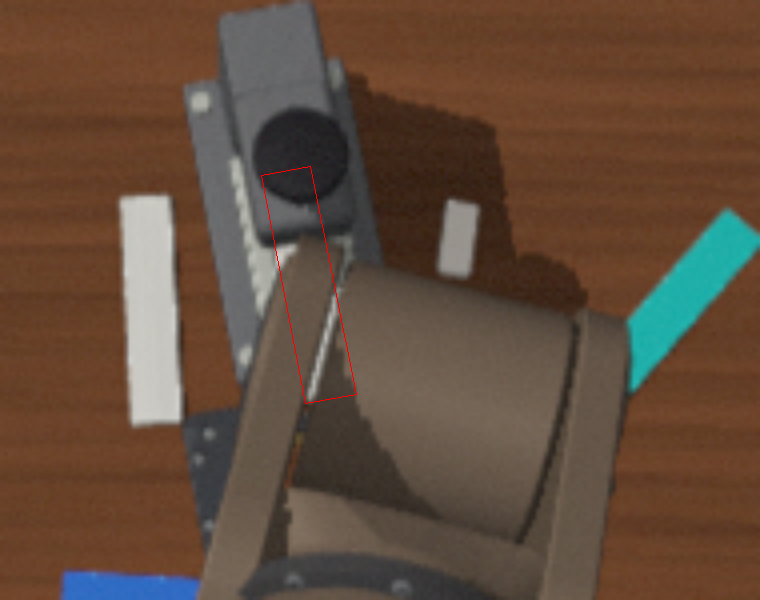

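The blank's rear edge lies on the predicted home outline within about 1 mm (scene crop 370,272). The spare and eraser are unmoved. Now to the cap.

{"method": "jog_arm", "body": {
  "steps": [1,0.22,0,0,0,1,0.25,0,0,0,1,0.25,0,0,0,1,0.2,0.05,0,0,1,0.05,0.05,0,0,1,0,0,0,0]
}}

```text
t: 8.0
eef_pos: [0.6635, -0.0151, 0.2057]
ee_rot: [[0.983, -0.005, -0.185], [0.185, 0.004, 0.983], [-0.004, -1.0, 0.005]]
contact_force: [-0.7, -0.1, 0.3]
opening: 0.0005
```

```bash
python3 go.py 0 0 190
```

```text
t 8.0 press-frame mm [  8.7   1.4 205.7] dtool units [-0.043   0.0787 -0.0074] turn units 0.0002 F press [-0.67  0.01  0.29] tilt [-0.004 -1.     0.005] op 0.001
```

{"method": "jog_arm", "body": {
  "steps": [1,-0.043,0.03,-0.007,0,1,0,0.03,0,0,1,0,0,0,0]
}}

```text
t: 8.38
eef_pos: [0.6524, -0.0189, 0.1934]
ee_rot: [[0.983, -0.006, -0.184], [0.184, 0.004, 0.983], [-0.005, -1.0, 0.005]]
contact_force: [-0.3, 0.3, -0.3]
opening: 0.0005
```

```bash
python3 go.py 0 0 180
python3 - <<'E'
from h import *
f=grab_frame("scene")[:,:,::-1]
cv2.imwrite("pics/e.png",cv2.resize(f[180:330,250:440],None,fx=4,fy=4))
E
```

```text
t 8.38 press-frame mm [ -3.   -0.3 193.4] dtool units [0.0152 0.0667 0.0011] turn units -0.0003 F press [-0.22  0.35 -0.28] tilt [-0.005 -1.     0.005] op 0.001
```

View pics/e.png

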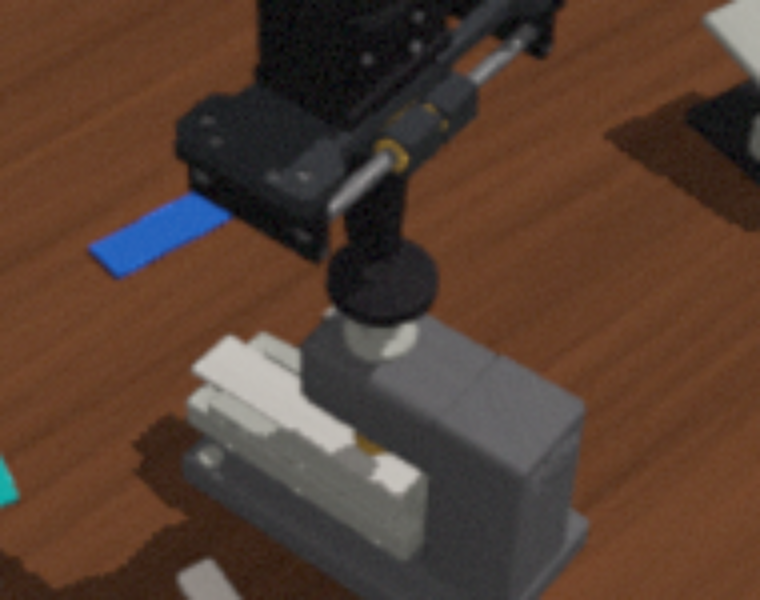

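Finger tips are centred over the cap (crop 383,255).

{"method": "jog_arm", "body": {
  "steps": [1,0.015,0.02,0,0,1,0,0.02,0,0,1,0,0.006,0,0]
}}

```text
t: 8.8
eef_pos: [0.6559, -0.0184, 0.1848]
ee_rot: [[0.983, -0.004, -0.184], [0.184, 0.004, 0.983], [-0.003, -1.0, 0.005]]
contact_force: [-0.8, -0.1, 0.1]
opening: 0.0006
```

{"method": "jog_arm", "body": {
  "steps": [1,0,0.007,0,0,1,0,0.007,0,0]
}}

```text
t: 9.05
eef_pos: [0.656, -0.0183, 0.1818]
ee_rot: [[0.983, -0.004, -0.184], [0.184, 0.004, 0.983], [-0.003, -1.0, 0.005]]
contact_force: [1.0, -0.1, 1.2]
opening: 0.0007
```

{"method": "jog_arm", "body": {
  "steps": [1,0,0.007,0,0,1,0,0.007,0,0]
}}

```text
t: 9.3
eef_pos: [0.656, -0.0183, 0.179]
ee_rot: [[0.983, -0.004, -0.184], [0.184, 0.004, 0.983], [-0.003, -1.0, 0.005]]
contact_force: [-1.1, -0.1, 1.4]
opening: 0.0003
```

{"method": "jog_arm", "body": {
  "steps": [1,0,0.007,0,0,1,0,0.007,0,0]
}}

```text
t: 9.55
eef_pos: [0.656, -0.0183, 0.1764]
ee_rot: [[0.983, -0.004, -0.184], [0.184, 0.004, 0.983], [-0.003, -1.0, 0.004]]
contact_force: [-1.1, 0.7, 2.8]
opening: 0.0004
```

{"method": "jog_arm", "body": {
  "steps": [1,0,0.006,0,0,1,0,0.006,0,0]
}}

```text
t: 9.8
eef_pos: [0.656, -0.0183, 0.174]
ee_rot: [[0.983, -0.003, -0.184], [0.184, 0.004, 0.983], [-0.003, -1.0, 0.004]]
contact_force: [-1.2, -0.2, 2.0]
opening: 0.0009
```

{"method": "jog_arm", "body": {
  "steps": [1,0,0.006,0,0,1,0,0.006,0,0]
}}

```text
t: 10.05
eef_pos: [0.656, -0.0183, 0.1715]
ee_rot: [[0.983, -0.003, -0.184], [0.184, 0.004, 0.983], [-0.003, -1.0, 0.004]]
contact_force: [-0.9, 0.2, 3.0]
opening: 0.0007
```

{"method": "jog_arm", "body": {
  "steps": [1,0,0.006,0,0,1,0,0.006,0,0]
}}

```text
t: 10.3
eef_pos: [0.656, -0.0183, 0.169]
ee_rot: [[0.983, -0.003, -0.184], [0.184, 0.004, 0.983], [-0.002, -1.0, 0.004]]
contact_force: [-1.7, 0.4, 1.7]
opening: 0.0005
```

{"method": "jog_arm", "body": {
  "steps": [1,0,0.006,0,0]
}}

```text
t: 10.42
eef_pos: [0.656, -0.0183, 0.1677]
ee_rot: [[0.983, -0.003, -0.184], [0.184, 0.004, 0.983], [-0.003, -1.0, 0.004]]
contact_force: [-1.6, 0.1, 3.0]
opening: 0.0003
```

{"method": "jog_arm", "body": {
  "steps": [1,0,0.006,0,0,1,0,0.006,0,0]
}}

```text
t: 10.68
eef_pos: [0.656, -0.0183, 0.1659]
ee_rot: [[0.983, -0.003, -0.184], [0.184, 0.004, 0.983], [-0.002, -1.0, 0.004]]
contact_force: [-2.8, 0.3, 8.1]
opening: 0.0004
```

{"method": "jog_arm", "body": {
  "steps": [1,0,0.006,0,0,1,0,0.006,0,0]
}}

```text
t: 10.92
eef_pos: [0.6561, -0.0183, 0.1649]
ee_rot: [[0.983, -0.002, -0.184], [0.184, 0.003, 0.983], [-0.001, -1.0, 0.004]]
contact_force: [-3.6, 0.2, 10.3]
opening: 0.0002
```

{"method": "jog_arm", "body": {
  "steps": [1,0,0.006,0,0,1,0,0.006,0,0]
}}

```text
t: 11.18
eef_pos: [0.6561, -0.0183, 0.1643]
ee_rot: [[0.983, -0.001, -0.184], [0.184, 0.003, 0.983], [0.0, -1.0, 0.003]]
contact_force: [-4.5, -0.8, 11.1]
opening: 0.0005
```

{"method": "jog_arm", "body": {
  "steps": [1,0,0.008,0,0]
}}

```text
t: 11.3
eef_pos: [0.6561, -0.0183, 0.1637]
ee_rot: [[0.983, 0.0, -0.184], [0.184, 0.003, 0.983], [0.001, -1.0, 0.003]]
contact_force: [-3.3, 0.3, 12.4]
opening: 0.0004
```

{"method": "jog_arm", "body": {
  "steps": [1,0,0.008,0,0]
}}

```text
t: 11.42
eef_pos: [0.6561, -0.0183, 0.1632]
ee_rot: [[0.983, 0.001, -0.184], [0.184, 0.003, 0.983], [0.002, -1.0, 0.003]]
contact_force: [-4.8, -0.3, 13.0]
opening: 0.0003
```

{"method": "jog_arm", "body": {
  "steps": [1,0,0.009,0,0]
}}

```text
t: 11.55
eef_pos: [0.6561, -0.0183, 0.1629]
ee_rot: [[0.983, 0.002, -0.184], [0.184, 0.003, 0.983], [0.002, -1.0, 0.002]]
contact_force: [-6.7, 0.8, 18.5]
opening: 0.0003
```

{"method": "jog_arm", "body": {
  "steps": [1,0,0.009,0,0]
}}

```text
t: 11.68
eef_pos: [0.6561, -0.0183, 0.1628]
ee_rot: [[0.983, 0.003, -0.185], [0.185, 0.002, 0.983], [0.004, -1.0, 0.002]]
contact_force: [-7.4, 0.7, 19.5]
opening: 0.0007
```

{"method": "jog_arm", "body": {
  "steps": [1,0,0.009,0,0,1,0,0.009,0,0]
}}

```text
t: 11.92
eef_pos: [0.6561, -0.0183, 0.1629]
ee_rot: [[0.983, 0.006, -0.185], [0.185, 0.002, 0.983], [0.006, -1.0, 0.001]]
contact_force: [-7.2, 0.3, 16.4]
opening: 0.0001
```

{"method": "jog_arm", "body": {
  "steps": [1,0,0.009,0,0,1,0,0.009,0,0]
}}

```text
t: 12.18
eef_pos: [0.6561, -0.0183, 0.1629]
ee_rot: [[0.983, 0.008, -0.185], [0.185, 0.001, 0.983], [0.008, -1.0, -0.0]]
contact_force: [-6.7, -0.1, 18.0]
opening: 0.0003
```

{"method": "jog_arm", "body": {
  "steps": [1,0,0.009,0,0,1,0,0.009,0,0]
}}

```text
t: 12.42
eef_pos: [0.6561, -0.0183, 0.1629]
ee_rot: [[0.983, 0.011, -0.185], [0.185, 0.001, 0.983], [0.011, -1.0, -0.001]]
contact_force: [-7.1, 0.4, 17.6]
opening: 0.0004
```

{"method": "jog_arm", "body": {
  "steps": [1,0,0.009,0,0,1,0,0.009,0,0]
}}

```text
t: 12.68
eef_pos: [0.6561, -0.0183, 0.1629]
ee_rot: [[0.983, 0.013, -0.185], [0.185, 0.0, 0.983], [0.013, -1.0, -0.002]]
contact_force: [-6.8, 0.5, 17.8]
opening: -0.0001
```

{"method": "jog_arm", "body": {
  "steps": [1,0,0.01,0,0,1,0,0.01,0,0]
}}

```text
t: 12.92
eef_pos: [0.6561, -0.0183, 0.1629]
ee_rot: [[0.983, 0.016, -0.186], [0.186, -0.0, 0.983], [0.015, -1.0, -0.003]]
contact_force: [-8.2, 0.5, 19.2]
opening: 0.0007
```

{"method": "jog_arm", "body": {
  "steps": [1,0,-0.006,0,0,1,0,-0.008,0,0,1,0,-0.01,0,0,1,0,-0.01,0,0,1,0,-0.01,0,0,1,0,-0.01,0,0,1,0,-0.01,0,0,1,0,-0.01,0,0]
}}

```text
t: 13.92
eef_pos: [0.656, -0.0183, 0.1798]
ee_rot: [[0.982, 0.017, -0.186], [0.186, -0.0, 0.983], [0.017, -1.0, -0.004]]
contact_force: [-0.3, -0.1, 1.7]
opening: 0.0002
```

{"method": "jog_arm", "body": {
  "steps": [1,0,-0.01,0,0,1,0,-0.01,0,0,1,0,-0.01,0,0,1,0,-0.02,0,0,1,0,-0.04,0,0,1,0,-0.1,0,0,1,0,-0.1,0,0,1,0,-0.05,0,0]
}}

```text
t: 14.92
eef_pos: [0.6545, -0.0182, 0.2503]
ee_rot: [[0.983, 0.015, -0.186], [0.186, -0.0, 0.983], [0.015, -1.0, -0.003]]
contact_force: [-0.7, 0.3, -0.6]
opening: 0.0003
```

```bash
python3 go.py -187 0 235
```

```text
t 14.93 press-frame mm [-8.000e-01  1.000e-01  2.503e+02] dtool units [-9.32e-01  6.27e-02  9.00e-04] turn units 0.0006 F press [-0.64  0.4  -0.62] tilt [ 0.015 -1.    -0.003] op 0.0
```

{"method": "jog_arm", "body": {
  "steps": [1,-0.1,0,0.2,0,1,-0.1,0,0.28,0,1,-0.1,0,0.28,0,1,-0.1,0,0.28,0,1,-0.1,0,0.28,0,1,-0.05,0,0.15,0,1,0,0,0,0,1,0,0,0,0]
}}

```text
t: 15.92
eef_pos: [0.4872, 0.257, 0.2485]
ee_rot: [[0.983, 0.017, -0.184], [0.184, -0.0, 0.983], [0.017, -1.0, -0.003]]
contact_force: [-0.0, 0.8, 0.6]
opening: 0.0006
```

Run:
```python
from h import *
v=np.load("pose.npy")
a=np.linspace(0,6.28,40)
ims=[]
for c in("scene","top"):
    f=grab_frame(c)[:,:,::-1]; old=cv2.imread(f"pics/{c}0.png"); x0,y0=(240,220) if c=="scene" else (250,150)
    im=cv2.resize(f[y0:y0+140,x0:x0+190],None,fx=2*2,fy=4)
    if 1:
      for q in(proj(c,W(v,[(-110,15,44),(-110,-15,44),(-60,-15,44),(-60,15,44)])),proj(c,W(v,np.c_[26*np.cos(a),26*np.sin(a),a*0+180]))):
        cv2.polylines(im,[((q-[x0,y0]+.5)*4).astype(int)],True,(0,0,255),1)
    cv2.imwrite(f"pics/f_{c}.png",im)
    d=np.abs(f.astype(int)-old).max(2)[y0:y0+140,x0:x0+190]; cv2.imwrite(f"pics/diff_{c}.png",cv2.resize(np.clip(d*3,0,255).astype(np.uint8),None,fx=4,fy=4))
print(read_state()["t"],read_state()["eef_pos"])
```

```text
16.025 [0.48748988 0.25656994 0.24843464]
```

View pics/f_scene.png

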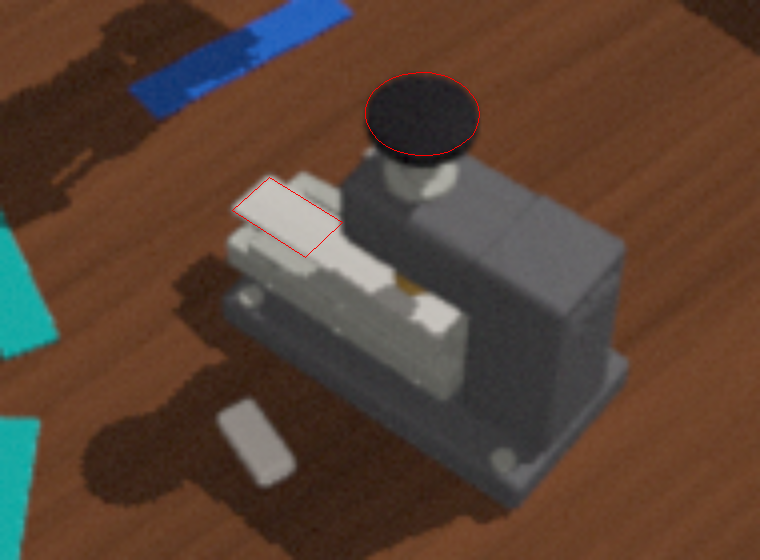

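View pics/f_top.png

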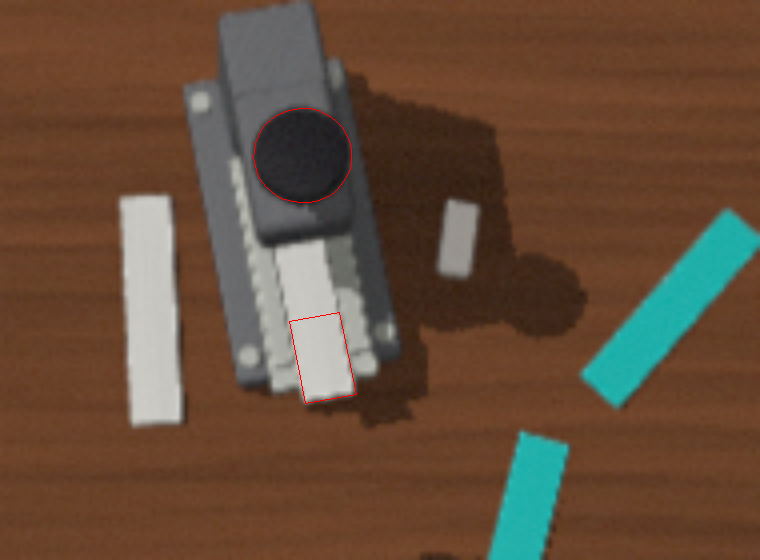

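View pics/diff_top.png

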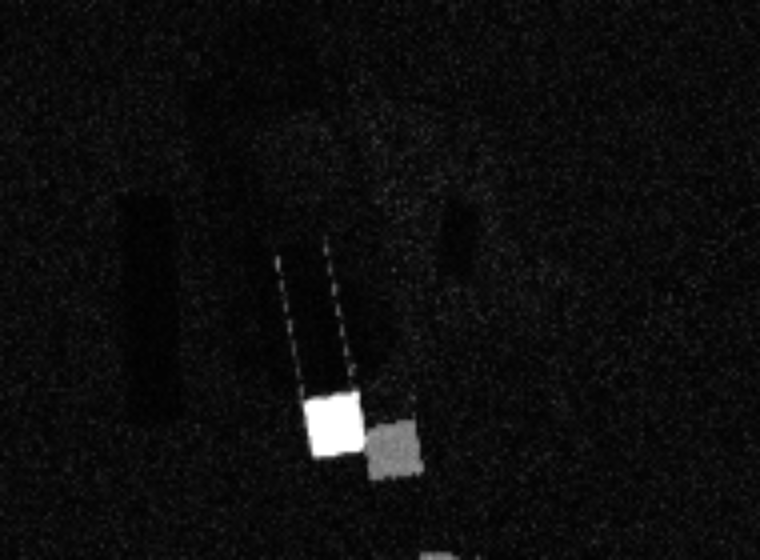

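The difference picture shows that only the blank moved: white patch at (335,425), with its shadow at (393,450). The cap is back in its up outline, and the rear edge sits on the home outline (330,398).

```bash
python3 -c "
from workcell import *
print(job_done())"
```

```text
the job is handed in; nothing more can be done
None
```

The blank is home against the back stop, and the plunger has been pressed to its second stop, held and released. I handed the job in at about 16 s of the 51 s allowed; it reports no verdict.

- **Blank:** I pushed it about 33 mm with shut fingers until it stopped firmly. A further push of about 10 N sideways gave no more travel, well under the 25 N limit. In both final pictures its rear edge lies on the predicted home outline within about 1 mm.
- **Plunger:** I pressed the cap at about 10 mm/s. The first stop came at about 13.5 mm depth and the second at about 17 mm. I held it there for about 1.4 s, from 11.55 to 12.92 s.
- **Holding force:** The vertical readings during the hold were 16.4 to 19.5 N, inside the 16 to 25 N window. The 16.4 N reading was a single low one near the lower limit. There was also a sideways force of 7 to 8 N on the fingers.
- **Release:** I raised the fingers slowly until the cap was up, then moved the arm clear. The cap matches its up outline in both cameras.
- **Other things:** In the before-and-after top-camera difference around the press, only the blank and its shadow changed, so the spare and eraser did not move. I did not compare the punch, bamboo box and tumbler, but the arm never went near them.

The fitted press outline was 1 to 4 pixels off at some base and head corners. The cap and blank, which the job relied on, agreed to within about half a pixel.

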